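# Regrip a drill blank in the V-blocks and store it

## Robot

A 6-joint arm with a two-finger parallel gripper is mounted at the origin on the work surface; the furniture and walls round the work are solid. World frame = base frame: x ahead of the robot, y to its left, z up, the work surface at z = 0. Lengths are in m, angles in rad, forces in N, time in s.
With the tool pointing down it reaches from about 0.375 to 0.975 m from the base axis. Payload 3.8 kg.
Tool frame: the origin (TCP) lies midway between the tips of the shut fingers; the grasp point (between the pads) lies 19 mm behind it; z points along the fingers, y is the line along which they close (so a half turn about z gives the same grasp; the last joint's range is limited). The gripper opens to 88 mm and grips with 3 to 60 N. Pads are 18 mm wide; open, the fingers measure 123 mm over their backs; the gripper's body (75 mm by 187 mm) begins 45 mm behind the grasp point.
Start: joints at [1.109, 0.264, 1.604, -0, 1.274, -0.037], TCP at [0.278, 0.615, 0.239] pointing down, gripper open.
Joint ranges: [-2.63, 2.63], [-0.94, 2.18], [0.31, 2.57], [-1.31, 4.45], [0, 2.66], [-2.55, 2.55]. Speed limits (rad/s): [2.57, 2.57, 3.14, 3.14, 3.14, 3.14].

## Interface

Orientations are given as a unit quaternion [w, x, y, z].
In Python, from workcell import r, vision, ticket gives the robot as it stands. Calls block until the motion is done:
- r.move_ptp(position, orientation): joint-space move of the TCP to a pose.
- r.move_l(position, frame=None, velocity=0.15): straight line of the TCP; frame=None keeps the orientation; velocity is the mean speed in m/s.
- r.move_j(angles): joint-space move.
- r.set_gripper(opening): opening from 0.0 (shut) to 1.0 (fully open); the grip force is fixed at half the most; returns when the fingers have stopped.
- r.sleep(seconds).
- r.inverse_kinematics(position, orientation): joint angles nearest the present ones, or None.
- vision.snapshot(name): name is "scene" or "top" or "wrist"; returns a dict with "frame" (384x512x3 uint8, blue, green, red), "intrinsics" (3x3 intrinsics, pixels), "dist" ([k1, k2, p1, p2, k3] as OpenCV has them; the pictures are not rectified), "pose" (4x4, takes a point from camera to world coordinates); the wrist camera has in their place "hand_eye" (4x4, takes a point from camera to tool coordinates, whose origin is the TCP and whose axes are the flange's). Camera axes: x right, y down, z forward; pixel columns grow to the right and rows downward; lengths in m; the calibration is good to about 2 mm. A picture is of the moment at which its call begins: read the wrist's pose just before it. There is no depth.
A pose or a line that the arm cannot do raises r.MotionError and nothing moves.
- ticket.job_done(): hands the job in; it is judged then, once.
Readings, each from a call of its own:
- r.current_time(): time.
- r.current_qpos(): joint angles.
- r.current_joint_velocities(): joint speeds.
- r.current_tau(): joint torques, N m.
- r.current_eef_pos(): TCP position.
- r.current_tool_rot(): TCP orientation.
- r.current_force(): force on the tool from outside, world axes, zero at the start.
- r.current_ft_torque(): the same for the moment, N m.
- r.current_gripper_width(): opening from 0.0 (shut) to 1.0 (fully open).
- r.current_finger_force(): force on a finger pad.
Only numpy, scipy, OpenCV 4.12 (cv2) and the standard library are available. Lean on these libraries where they do the work, as an engineer would, in place of code of your own. Each camera call takes 0.05 s, during which the arm holds its last target. There are 200 camera calls.

## Task

Take the steel drill blank by its free upper end out of the sloping blue trough, lay it level and centred in the grooves of the pair of V-blocks and let go of it. Then pick it up again by its middle, carry it to the empty storage cradle and lay it in both V-notches there, centred between the end walls, either way round. Do not drop the blank, and leave the stored blank and the other things on the bench where they are.

Things in the scene. Friction and masses are not known exactly. Their poses are not given: they have to be found in the camera images.
- blank: Bright steel rod, 12 mm diameter, 160 mm long, about 120 g, with a red band round one end. Origin at its middle, on the axis; x runs along the axis, the red end at x = -80 mm. At the start it lies at 40 degrees to the bench in the trough of the stand, its red end up towards the robot, the top 60 mm of its length free.
- stand: Fixed blue trough on a dark base 140x60 mm. Origin on the bench, 74 mm under the middle of the lying blank; z up. The trough climbs at 40 degrees, from +x (low, far, with an end stop) to -x (high, near the robot). Open on top, 15 mm wide inside, 31 outside; walls rise 2 mm above the blank, so only its free upper 60 mm can be gripped. The blank lifts straight up out of it.
- v_rest: Pair of dark V-blocks on a bright base plate 106 (x) x 58 (y) x 10 mm high, fixed. Origin: centre of its underside; the grooves run along x, z up. Each block is 12 mm thick along x, 52 mm wide, centred at x = +-34 mm, with 56 mm free gap between them for fingers. 90-degree grooves: bottom 45 mm up, peaks 58 mm up at y = +-13 mm.
- v_seat (a point): Where the middle of the blank lies when it is seated centred in the V-blocks: on the axis midway between them, 53.5 mm above the bench. Its axes are those of v_rest.
- cradle_empty: Grey and orange one-blank cradle, fixed, empty; either of two places. Origin: centre of underside; x along it, z up. Base 188x56x8 mm. Two orange ribs, 12 mm thick, 52 wide, at x = +-42 mm (72 mm gap), with 90-degree V-notches along x: bottoms 28 mm up, peaks 41 mm up at y = +-13. Grey end walls 48 mm wide: inner faces at x = +-86 mm, tops 65 mm up, so a blank has 6 mm to spare at each end.
- cradle_empty_seat (a point): Where the middle of the blank lies when it is seated centred in the empty cradle, 36.5 mm above the bench. Its axes are those of cradle_empty.
- cradle_full: Identical cradle beside the other, holding the stored blank; fixed.
- stored_blank: Like the blank but with a yellow band; lies in the other cradle and must stay there. Origin at its middle.
- guide_bush: Small grey flanged bush, 23 mm diameter, 32 mm high, standing on the bench; bystander. Origin at the centre of its underside.
- torque_handle: Black and silver torque handle, 27 x 118 x 28 mm, lying on the bench, long side along its y; bystander. Origin under its centre.

How it is judged:
On the way, in this order (a step that is already met when the one before it is completed fails the run):
1. The blank lies seated in both V-blocks, level and within 20 mm of centred, and the fingers have let go of it (x of blank in the frame of v_seat between -0.02 and 0.02 m and y of blank in the frame of v_seat between -0.004 and 0.004 m and z of blank in the frame of v_seat between -0.004 and 0.004 m and angle between the x axis of blank and the x axis of v_rest, either way round below 0.06 rad and contact force between the fingers and blank below 0.05 N and linear speed of blank below 0.02 m/s), for 0.3 s.
2. The blank is held within 35 mm of its middle, level within about 15 degrees, and lifted at least 25 mm clear of its seat in the V-blocks (x of the grasp point in the frame of blank between -0.035 and 0.035 m and angle between blank's own x axis and vertical between 1.31 and 1.83 rad and contact force between the fingers and blank above 1 N and z of blank in the frame of v_seat above 0.025 m), for 0.2 s.
At the end, for the whole second after the job is handed in: The blank lies at rest and released in both V-notches of the empty cradle: its middle within 7 mm lengthwise and 4 mm sideways and in height of the seat, its axis within 0.06 rad of the cradle's; the stored blank, guide bush and torque handle within 15 mm of where they stood (x of blank in the frame of cradle_empty_seat between -0.007 and 0.007 m and y of blank in the frame of cradle_empty_seat between -0.004 and 0.004 m and z of blank in the frame of cradle_empty_seat between -0.004 and 0.004 m and angle between the x axis of blank and the x axis of cradle_empty, either way round below 0.06 rad and contact force between the fingers and blank below 0.05 N and linear speed of blank below 0.02 m/s and distance of each of stored_blank, guide_bush, torque_handle from where it was at the start of the episode below 0.015 m); the robot touches nothing.
It fails at once if the stored blank in the other cradle is moved by more than 15 mm (distance of stored_blank from where it was at the start of the episode above 0.015 m).
It fails at once if the guide bush is moved by more than 15 mm (distance of guide_bush from where it was at the start of the episode above 0.015 m).
It fails at once if the torque handle is moved by more than 15 mm (distance of torque_handle from where it was at the start of the episode above 0.015 m).
It fails at once if the blank is dropped: it falls freely by more than about 10 mm (linear speed of blank above 0.45 m/s and contact force between the fingers and blank below 0.01 N).
It also fails if it takes over 48 s, if anything falls off the work surface, if the arm or the gripper's body presses on something with over 40 N, if the wrist force passes 120 N, or if a joint passes its speed limit or range.

## Working session

There is one attempt and no reset: what is moved stays moved. The work goes in short steps, each a Python script; the robot and the scene stay as the last script left them, time stands still between calls to the robot, and variables do not carry over. Pictures are saved under pics/ and viewed, at most 10 in all, crops included, and the job is handed in when it is done.

```bash
ls; mkdir -p pics; python3 - <<'E'
from workcell import r, vision, ticket
import cv2, numpy as np, pickle
S={}
for n in ("scene","top","wrist"):
    S[n]=vision.snapshot(n); cv2.imwrite(f"pics/{n}0.png",S[n]["frame"])
    print(n,[ (k,np.round(v,4).tolist()) for k,v in S[n].items() if k!="frame"])
pickle.dump(S,open("s0.pkl","wb"))
print(r.current_eef_pos(),r.current_tool_rot(),r.current_time(),r.current_gripper_width())
E
```

```text
pics
scene [('intrinsics', [[370.0243, 0.0, 263.576], [0.0, 370.0243, 192.0651], [0.0, 0.0, 1.0]]), ('dist', [-0.0971, 0.0, 0.0, 0.0, 0.0]), ('pose', [[0.5786, -0.583, 0.5704, -0.0425], [-0.8156, -0.4097, 0.4086, -0.4323], [-0.0045, -0.7016, -0.7125, 0.693], [0.0, 0.0, 0.0, 1.0]])]
top [('intrinsics', [[422.6272, 0.0, 252.1394], [0.0, 422.6272, 190.8647], [0.0, 0.0, 1.0]]), ('dist', [0.0451, 0.0, 0.0, 0.0, 0.0]), ('pose', [[-0.0288, -0.9874, 0.1554, 0.3383], [-0.9996, 0.0284, -0.0048, -0.0687], [0.0004, -0.1555, -0.9878, 1.1115], [0.0, 0.0, 0.0, 1.0]])]
wrist [('intrinsics', [[315.3715, 0.0, 253.7215], [0.0, 315.3715, 193.4487], [0.0, 0.0, 1.0]]), ('dist', [-0.0242, 0.0, 0.0, 0.0, 0.0]), ('hand_eye', [[-0.0004, -0.9644, -0.2643, 0.0673], [1.0, -0.0004, -0.0002, 0.0005], [0.0001, -0.2643, 0.9644, -0.1456], [0.0, 0.0, 0.0, 1.0]])]
[0.27795059 0.61452258 0.2376949 ] [-2.01467264e-04  2.10793203e-01  9.77530310e-01 -8.23942359e-04] 0.15 1.0018814443220283
```

View pics/scene0.png

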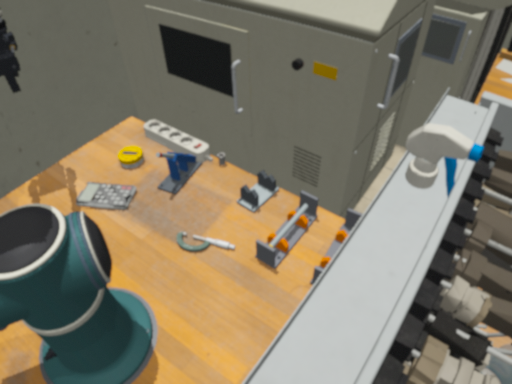

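View pics/top0.png

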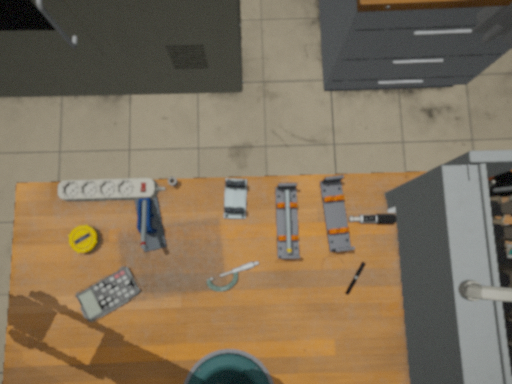

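The scene shows the stand, V-blocks and two cradles. In the top view the stand is at ~(150,222), v_rest at (236,199), the full cradle at (287,222), the empty cradle at (336,215) with the handle to its right at (375,218), and the bush at (173,182).

```bash
cat > h.py <<'E'
import cv2, numpy as np
from scipy.spatial.transform import Rotation as R
def q2R(q): return R.from_quat(np.roll(q,-1)).as_matrix()
def R2q(M): return np.roll(R.from_matrix(M).as_quat(),1)
def pose(s,eef=None):
    if "pose" in s: return np.array(s["pose"])
    T=np.eye(4); T[:3,:3]=q2R(eef[1]); T[:3,3]=eef[0]
    return T@np.array(s["hand_eye"])
def px2w(s,uv,z,eef=None):
    P=pose(s,eef); n=cv2.undistortPoints(np.array(uv,float).reshape(-1,1,2),np.array(s["intrinsics"]),np.array(s["dist"]))[:,0]
    d=np.c_[n,np.ones(len(n))]@P[:3,:3].T; c=P[:3,3]
    return c+d*((np.broadcast_to(z,len(n))-c[2])/d[:,2])[:,None]
def w2px(s,X,eef=None):
    P=np.linalg.inv(pose(s,eef)); 
    return cv2.projectPoints(np.array(X,float).reshape(-1,1,3),cv2.Rodrigues(P[:3,:3])[0],P[:3,3],np.array(s["intrinsics"]),np.array(s["dist"]))[0][:,0]
E
python3 - <<'E'
import cv2,pickle,numpy as np
from h import *
S=pickle.load(open("s0.pkl","rb"));s=S["top"]
for n,uv,z in [("stand",(150,222),.0),("rest",(236,199),.03),("full",(287,222),.02),("fulltop",[(282,186),(290,258)],.06),("emptyends",[(332,180),(341,250)],.06),("handle",(375,218),.01),("bush",(174,183),.02)]:
    print(n,px2w(s,uv,z).round(3).tolist())
def grid(c,f):
    c=cv2.resize(c,None,fx=f,fy=f,interpolation=cv2.INTER_CUBIC);return c
f=s["frame"]
cv2.imwrite("pics/topA.png",np.hstack([grid(f[170:265,125:257],6)]))
E
```

```text
stand [[0.438, 0.196, 0.0]]
rest [[0.488, -0.032, 0.03]]
full [[0.426, -0.162, 0.02]]
fulltop [[0.514, -0.149, 0.06], [0.334, -0.162, 0.06]]
emptyends [[0.526, -0.276, 0.06], [0.35, -0.288, 0.06]]
handle [[0.431, -0.392, 0.01]]
bush [[0.537, 0.13, 0.02]]
```

View pics/topA.png

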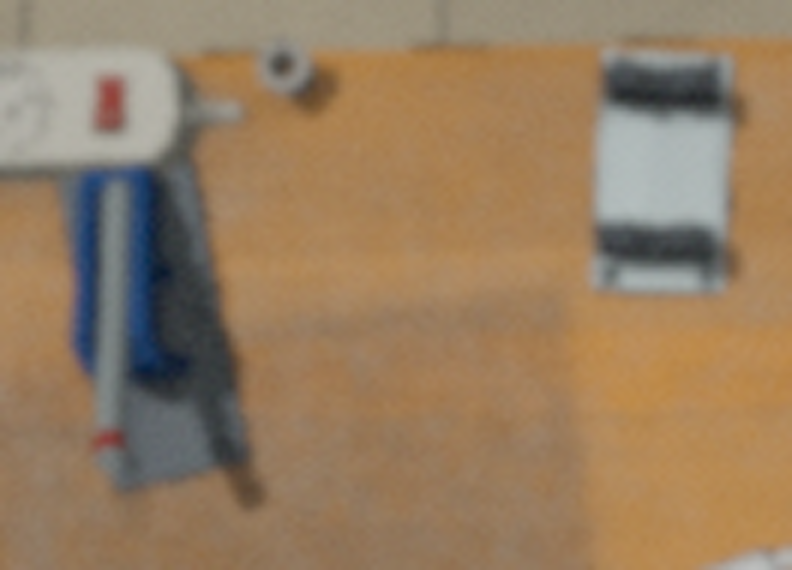

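Crop (6x of origin (125,170)): the blank's red upper end is at (108,488), its far end is about (118,180), and the v_rest plate corners are (605,50), (733,55), (595,288), (725,293).

```bash
cat > plan.py <<'E'
from h import *
def rodR(lo,hi,sgn):   # tool frame perpendicular to the rod, y horizontal, x = sgn*rod direction lo->hi
    a=sgn*(hi-lo)/np.linalg.norm(hi-lo); y=np.cross([0,0,-1.],a); y/=np.linalg.norm(y)
    return np.c_[a,y,np.cross(a,y)]
E
python3 - <<'E'
import pickle
from plan import *
from workcell import r
S=pickle.load(open("s0.pkl","rb"));s=S["top"]
o=np.array([125,170.])
f=lambda *p:[np.array(q)/6+o for q in p]
pts=px2w(s,f((108,488),(118,180)),[.125,.0226]); hi,lo=pts; print("rod",pts.round(4),np.linalg.norm(hi-lo), (pts.mean(0)).round(4))
print("rest",px2w(s,f((605,50),(733,55),(595,288),(725,293)),.01).round(4).tolist())
d=(hi-lo)[:2]; d/=np.linalg.norm(d); u=np.r_[d*np.cos(np.radians(40)),np.sin(np.radians(40))]
mid=hi-u*.08; mid[2]=.074
print(r.current_qpos())
for sg in(1,-1):
    M=rodR(mid-u,mid+u,sg)
    for dz in (.0,.06,.15):
        print(sg,dz,r.inverse_kinematics(mid+u*.052+M[:,2]*.019+[0,0,dz],R2q(M)))
E
```

```text
rod [[0.3598 0.1817 0.125 ]
 [0.4936 0.2051 0.0226]] 0.17010042359233266 [0.4267 0.1934 0.0738]
rest [[0.5472, -0.0053, 0.01], [0.5433, -0.0618, 0.01], [0.442, 0.001, 0.01], [0.4382, -0.0555, 0.01]]
[ 1.10910987e+00  2.64556575e-01  1.60505098e+00 -1.68352024e-05
  1.27368146e+00 -3.69087074e-02]
1 0.0 [ 0.32169801  0.39407633  1.88880116  0.09521981  1.55149587 -1.45859112]
1 0.06 [ 0.32169801  0.31846641  1.86020489  0.09554341  1.65522925 -1.44866602]
1 0.15 [ 0.32169801  0.22634222  1.79380141  0.09807385  1.81301785 -1.43315256]
-1 0.0 [0.32169801 0.39407633 1.88880116 0.09521981 1.55149587 1.68300153]
-1 0.06 [0.32169801 0.31846641 1.86020489 0.09554341 1.65522925 1.69292664]
-1 0.15 [0.32169801 0.22634222 1.79380141 0.09807385 1.81301785 1.70844009]
```

```bash
python3 - <<'E'
import pickle
from plan import *
from workcell import r,vision
M=np.c_[[1,0,0],[0,-1,0],[0,0,-1.]]
u=np.r_[np.array([-.1338,-.0234])/.13583*np.cos(np.radians(40)),np.sin(np.radians(40))]
mid=np.r_[.3598,.1817,.125]-u*.08
Ms=rodR(mid-u,mid+u,-1)
W={}
for n,p,Q in [("cradle",[.438,-.282,.17],M),("rest",[.4927,-.0304,.15],M),("stand",mid+u*.045+Ms[:,2]*.019+[0,0,.10],Ms)]:
    r.move_ptp(p,R2q(Q)); r.sleep(.15)
    e=(r.current_eef_pos(),r.current_tool_rot()); s=vision.snapshot("wrist"); W[n]=(s,e)
    print(n,r.current_time())
pickle.dump(W,open("w.pkl","wb"))
def crop(n,X,w,h,k):
    s,e=W[n]; c=w2px(s,X,e)[0]; x,y=int(c[0]-w/2),int(c[1]-h/2); x=max(x,0);y=max(y,0)
    print(n,"crop origin",x,y,k)
    return cv2.resize(s["frame"][y:y+h,x:x+w],None,fx=k,fy=k,interpolation=cv2.INTER_CUBIC)
a=crop("cradle",[.438,-.282,.03],170,298,2); b=crop("rest",[.4927,-.0304,.03],110,149,4)
h=min(a.shape[0],b.shape[0]); cv2.imwrite("pics/cr.png",np.hstack([a[:h],b[:h]]))
s,e=W["stand"]; cv2.imwrite("pics/stand_w.png",cv2.resize(s["frame"],None,fx=1.5,fy=1.5)); print(w2px(s,[mid+u*.08,mid-u*.08],e))
E
```

```text
cradle 3.5417
rest 4.75
stand 5.9167
cradle crop origin 169 34 2
rest crop origin 197 114 4
[[ 252.37787236  168.95472194]
 [ 251.4011104  -123.96901785]]
```

View pics/cr.png

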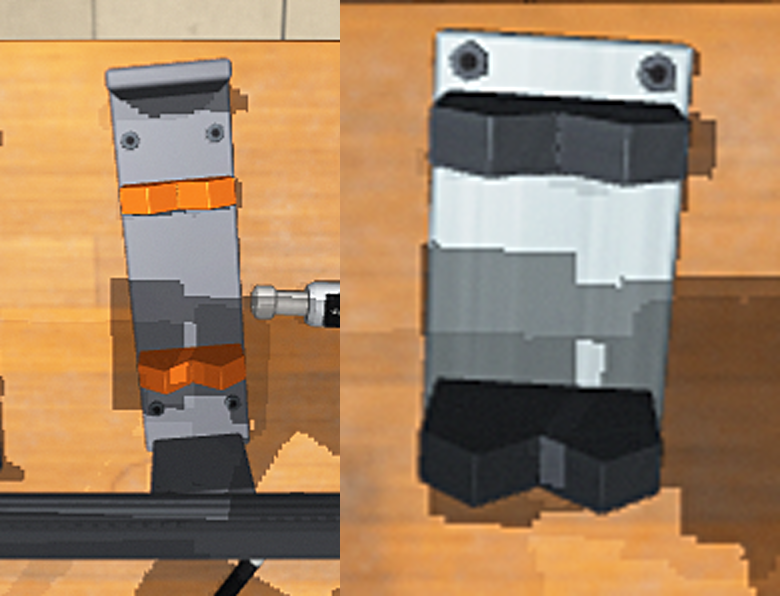

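View pics/stand_w.png

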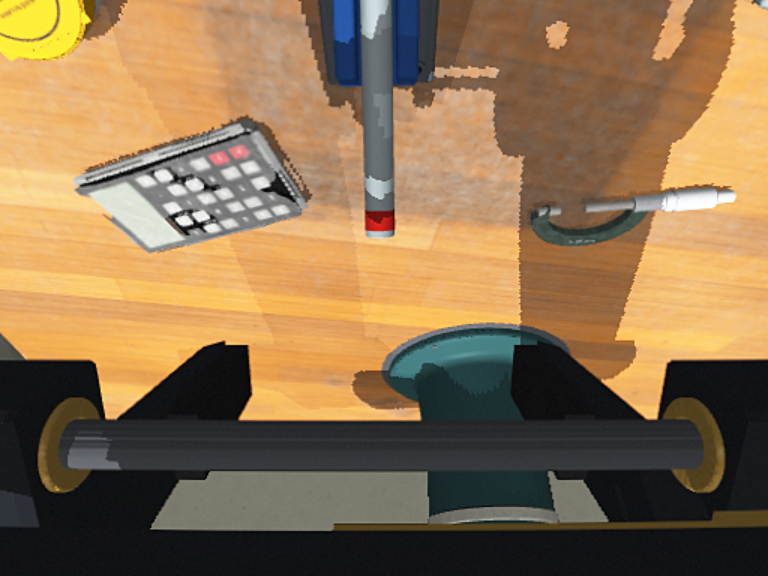

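The cradle picture shows clean rib and groove edges, with the near rib at grooves (190,384), peaks (167,394) and (219,390), and the far rib at about (177,210). In the rest crop the near groove is (540,488) and the far one (557,170). In the stand picture the rod tip is at (379.5,235)/1.5, about 12 px above prediction. I'll fit the poses now.

```bash
python3 - <<'E'
import pickle
from plan import *
from scipy.optimize import least_squares
W=pickle.load(open("w.pkl","rb"))
def fit(n,x0,L,P,o,off,k):
    s,e=W[n]; L=np.array(L)/1000; P=(np.array(P,float)-[off,0])/k+o
    def res(p):
        c,d=np.cos(p[2]),np.sin(p[2]); X=np.c_[p[0]+c*L[:,0]-d*L[:,1],p[1]+d*L[:,0]+c*L[:,1],L[:,2]]
        return (w2px(s,X,e)-P).ravel()
    q=least_squares(res,x0,loss="soft_l1"); print(n,q.x.round(4).tolist()); print(res(q.x).reshape(-1,2).round(1).tolist()); return q.x
rest=fit("rest",[.493,-.03,0],[[53,29,10],[53,-29,10],[-40,13,58],[-40,0,45],[-40,-13,58],[28,13,58],[28,0,45],[28,-13,58]],
 [(437,31),(692,45),(476,506),(540,488),(603,513),(492,177),(557,170),(625,185)],[197,114],340,4)
cr=fit("cradle",[.438,-.282,.07],[[-48,13,41],[-48,0,28],[-48,-13,41],[36,13,41],[36,0,28],[36,-13,41],[86,24,65],[86,-24,65],[-86,24,8],[-86,-24,8]],
 [(167,394),(190,384),(219,390),(149,214),(177,210),(207,210),(108,90),(231,79),(152,441),(242,434)],[169,34],0,2)
s,e=W["stand"]
def rod(p):
    u=np.r_[-np.cos(p[2])*np.cos(np.radians(40)),-np.sin(p[2])*np.cos(np.radians(40)),np.sin(np.radians(40))]
    return np.r_[p[0],p[1],.074],u
def res(p):
    m,u=rod(p); a=w2px(s,[m+u*.08,m+u*.0],e)
    b=a[0]+(a[1]-a[0])*(0-a[0,1])/(a[1,1]-a[0,1])
    return [a[0,0]-253.1,a[0,1]-156.3,b[0]-250.7]
q=least_squares(res,[.427,.193,.17]).x; print("stand",q.round(4),res(q))
pickle.dump(dict(rest=rest,cr=cr,stand=q),open("est.pkl","wb"))
m,u=rod(q); S=pickle.load(open("s0.pkl","rb")); print("top px",((w2px(S["top"],[m+u*.08,m-u*.08])-[125,170])*6).round(0))
print("scene px",w2px(S["scene"],[m+u*.08,m-u*.08]).round(1))
E
```

```text
rest [0.495, -0.0281, -0.0593]
[[-0.7, -0.8], [0.9, -0.5], [-0.1, 0.6], [0.1, -0.3], [-0.0, 0.5], [-0.7, 0.1], [0.3, 0.2], [0.2, 0.0]]
cradle [0.4433, -0.2882, 0.0855]
[[-0.9, 0.7], [1.0, -0.4], [0.8, 0.5], [-0.4, 0.4], [0.4, -0.3], [0.6, -0.2], [-1.7, 0.3], [0.6, 0.1], [-0.4, -0.7], [-0.5, -0.7]]
stand [0.4328 0.1949 0.1895] [np.float64(0.0), np.float64(0.0), np.float64(-2.842170943040401e-14)]
top px [[104. 454.]
 [115. 182.]]
scene px [[157.  152.6]
 [190.2 155.5]]
```

```bash
python3 - <<'E'
import pickle
from plan import *
from workcell import r,vision
E=pickle.load(open("est.pkl","rb")); q=E["stand"]; c=np.cos(np.radians(40))
u=np.r_[-np.cos(q[2])*c,-np.sin(q[2])*c,np.sin(np.radians(40))]; mid=np.r_[q[0],q[1],.074]
M=rodR(mid-u,mid+u,-1); g=mid+u*.052+M[:,2]*.019
r.move_ptp(g-M[:,2]*.06,R2q(M)); r.move_l(g,velocity=.1)
print("F",r.current_force(),r.current_eef_pos()-g)
r.set_gripper(0.0); print("w",r.current_gripper_width()*88,"ff",r.current_finger_force(),"F",r.current_force())
r.move_l(g+[0,0,.02],velocity=.06); print(r.current_force(),r.current_finger_force())
r.move_l(g+[0,0,.12],velocity=.12); r.sleep(.2)
e=(r.current_eef_pos(),r.current_tool_rot()); s=vision.snapshot("wrist"); s2=vision.snapshot("scene")
pickle.dump((s,e),open("w2.pkl","wb"))
print(r.current_time(),r.current_gripper_width()*88,r.current_finger_force(),r.current_force())
cv2.imwrite("pics/held.png",np.hstack([s["frame"][:, 120:400],cv2.resize(s2["frame"][80:220,80:270],None,fx=2.7,fy=2.74)[:384]]))
T=e[0]-M[:,2]*.019-u*.052; print(w2px(s,[T+u*.08+0,T,T-u*.08],e)-[120,0])
E
```

```text
F [-0.69744868  0.36360613  0.41899586] [0.00038769 0.00017499 0.00045701]
w 10.02032625308677 ff 29.739583432674408 F [ 0.89341624 -0.35711242  0.07130952]
[-0.60845247 -0.56931077 -2.03309412] 29.897344708442688
9.975 9.867774292725809 29.897724241018295 [-0.53840853  0.09616423 -1.14647523]
[[134.33947515 319.70379492]
 [134.29301162 149.4342439 ]
 [134.21524438 -84.52026794]]
```

View pics/held.png

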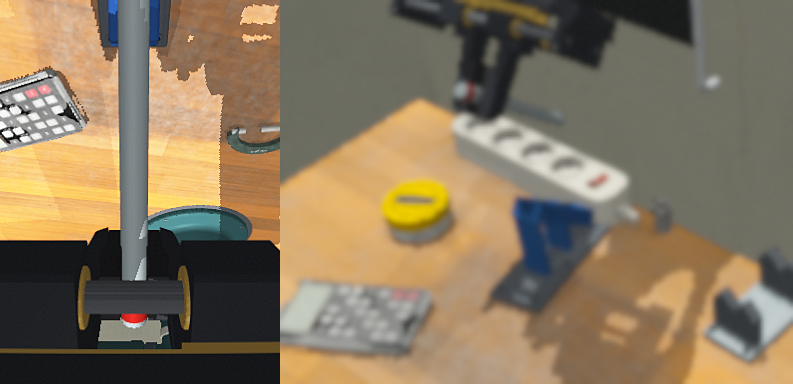

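The rod is held firmly, coaxial with the tool plane (tip at about row 323, predicted 320), and clear of the trough. I'll measure the droop from the rod's apparent width, then carry it over the V-blocks.

```bash
python3 - <<'E'
import pickle
from plan import *
from workcell import r
s,e=pickle.load(open("w2.pkl","rb")); K=np.array(s["intrinsics"]); H=np.array(s["hand_eye"])
f=cv2.GaussianBlur(s["frame"],(3,3),0).astype(float); pts=[]
for v in range(70,225,3):
    g=np.abs(np.diff(f[v],axis=0)).sum(1); l=232+np.argmax(g[232:248]); rr=258+np.argmax(g[258:276])
    pts.append((v,l+.5,rr+.5))
p=np.array(pts); w=p[:,2]-p[:,1]
k=np.polyfit(p[:,0],w,1)
for _ in range(3):
    ok=abs(w-np.polyval(k,p[:,0]))<1.5; k=np.polyfit(p[ok,0],w[ok],1)
X=[]
for v in (80,150,220):
    z=.012*K[0,0]/np.polyval(k,v); X.append((H@[0,(v-K[1,2])/K[1,1]*z,z,1])[:3])
X=np.array(X); print(ok.sum(),np.polyval(k,[80,150,220]),X.round(4), "droop",np.polyfit(X[:,0],X[:,2],1)[0])
E=pickle.load(open("est.pkl","rb")); a=E["rest"]; c,d=np.cos(a[2]),np.sin(a[2])
M=np.c_[[c,d,0],[d,-c,0],[0,0,-1.]]
P=np.r_[a[0]-.057*c,a[1]-.057*d,.0535-.019]
r.move_ptp(P+[0,0,.075],R2q(M)); r.sleep(.2); print(r.current_time(),r.current_force(),r.current_gripper_width()*88,r.current_eef_pos()-P)
from workcell import vision
e=(r.current_eef_pos(),r.current_tool_rot()); s=vision.snapshot("wrist"); s2=vision.snapshot("scene")
pickle.dump((s,e,s2),open("w3.pkl","wb"))
cv2.imwrite("pics/over.png",np.hstack([s["frame"][:,120:400],cv2.resize(s2["frame"][130:230,200:330],(499,384))]))
E
```

```text
52 [31.00903554 29.21814793 27.42726031] [[ 0.0785 -0.0002 -0.0167]
 [ 0.0514 -0.0002 -0.0163]
 [ 0.0207 -0.0003 -0.0159]] droop -0.012980151140667952
11.1167 [ 0.79441493 -0.49307865 -1.60958822] 9.870779727322507 [0.00092732 0.00084146 0.07532212]
```

View pics/over.png

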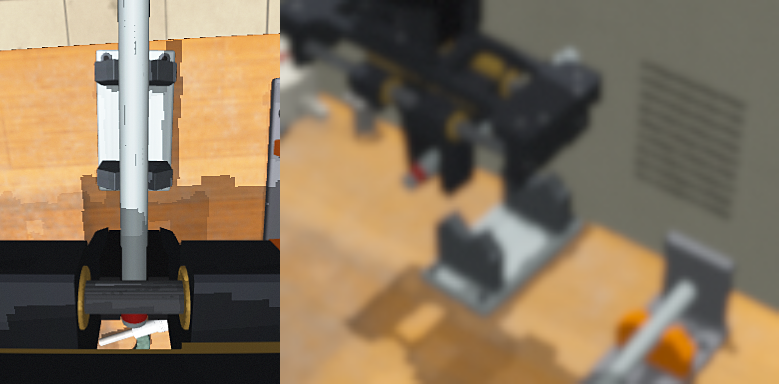

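The rod is level (droop under 1°) and lies over the groove line (rod column about 134, blocks centred about 135). I'll lower with force checks, release, and back off upward.

```bash
python3 - <<'E'
import pickle
from plan import *
from workcell import r,vision
E=pickle.load(open("est.pkl","rb")); a=E["rest"]; c,d=np.cos(a[2]),np.sin(a[2])
P=np.r_[a[0]-.057*c,a[1]-.057*d,.0535-.019]
r.move_l(P+[0,0,.012],velocity=.1); f0=r.current_force(); print(f0)
for dz in (.008,.006,.004,.003,.002,.001,0,-.001,-.002,-.003):
    r.move_l(P+[0,0,dz],velocity=.03); f=r.current_force()-f0; print(dz,f.round(2))
    if np.linalg.norm(f)>4: break
r.set_gripper(.35); r.sleep(.2)
print(r.current_time(),r.current_gripper_width()*88,r.current_finger_force(),r.current_force()-f0)
z=r.current_eef_pos()
r.move_l(z+[0,0,.09],velocity=.15)
M=np.c_[[c,d,0],[d,-c,0],[0,0,-1.]]
r.move_ptp(np.r_[a[0]-.02*c,a[1]-.02*d,.135],R2q(M)); r.sleep(.1)
e=(r.current_eef_pos(),r.current_tool_rot()); s=vision.snapshot("wrist"); pickle.dump((s,e),open("w4.pkl","wb"))
A=np.array([[x*c+a[0],x*d+a[1],.0535] for x in (-.085,-.005,.075)]); print("expected rod px",w2px(s,A,e).round(1).tolist(),r.current_time())
cv2.imwrite("pics/seated.png",cv2.resize(s["frame"],None,fx=1.5,fy=1.5))
E
```

```text
[-0.92420582 -0.02034488 -0.0600358 ]
0.008 [ 0.53 -0.27 -1.85]
0.006 [ 1.42  0.1  -1.5 ]
0.004 [ 1.43 -0.34 -0.78]
0.003 [ 0.82 -0.41 -1.04]
0.002 [ 1.23  1.07 -0.56]
0.001 [1.01 1.91 1.78]
0 [-1.49  2.43  5.47]
14.475 30.637341347076795 0.0 [1.78574115 0.48116832 0.02882086]
expected rod px [[254.2, 277.3], [254.3, 179.9], [254.3, 63.1]] 15.65
```

View pics/seated.png

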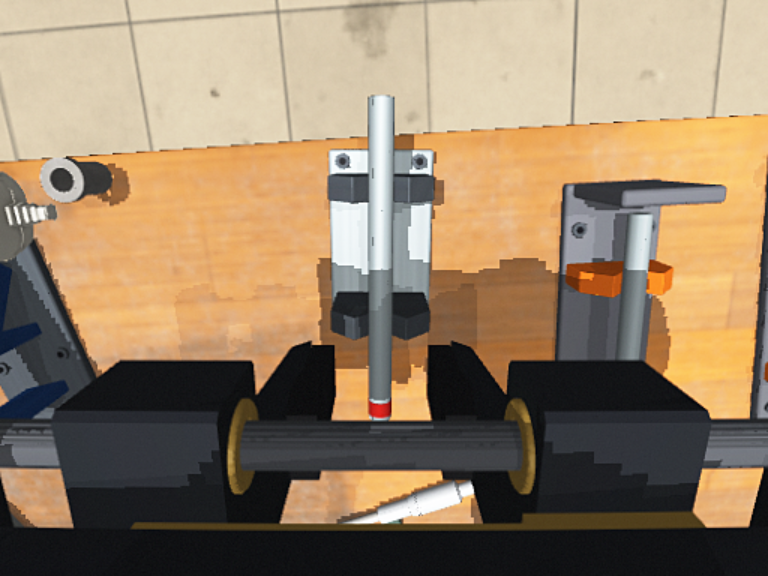

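The blank is seated in both blocks and released (far end at (381,97), red end at (379,415), axis along the grooves). Its centre is about -7 mm along x. Next I grasp it at the middle, lift and carry it over the cradle.

```bash
python3 - <<'E'
import pickle
from plan import *
from workcell import r,vision
E=pickle.load(open("est.pkl","rb")); a=E["rest"]; c,d=np.cos(a[2]),np.sin(a[2])
P=np.r_[a[0]-.007*c,a[1]-.007*d,.0535-.019]
r.move_l(P+[0,0,.1],velocity=.2); r.move_l(P,velocity=.12); f0=r.current_force()
r.set_gripper(0.); print(r.current_gripper_width()*88,r.current_finger_force(),r.current_force()-f0)
r.move_l(P+[0,0,.03],velocity=.06); r.move_l(P+[0,0,.10],velocity=.12); r.sleep(.4)
print(r.current_finger_force(),r.current_time())
b=E["cr"]; c,d=np.cos(b[2]),np.sin(b[2]); M=np.c_[[c,d,0],[d,-c,0],[0,0,-1.]]
C=np.r_[b[:2],.0365-.019]
r.move_ptp(C+[0,0,.10],R2q(M)); r.sleep(.2)
e=(r.current_eef_pos(),r.current_tool_rot()); s=vision.snapshot("wrist"); pickle.dump((s,e),open("w5.pkl","wb"))
T=e[0]+[0,0,.019]; x=q2R(e[1])[:,0]
print("exp far end axis/top",w2px(s,[T+x*.08,T+x*.08+[0,0,.006],T+x*.077+[0,0,.006],T-x*.08],e).round(1).tolist())
print("exp cradle: far wall inner, ribs groove",w2px(s,[np.r_[b[:2],0]+x*t+[0,0,z] for t,z in((.086,.065),(.036,.028),(-.048,.028))],e).round(1).tolist(),r.current_time(),r.current_finger_force())
cv2.imwrite("pics/mid.png",cv2.resize(s["frame"],None,fx=1.5,fy=1.5))
E
```

```text
10.362035408528765 29.549419283866882 [-0.18100205  1.59882635  2.82271537]
29.979326874017715 19.1083
exp far end axis/top [[254.3, 75.0], [254.4, 73.4], [254.4, 82.1], [254.3, 405.5]]
exp cradle: far wall inner, ribs groove [[255.9, 77.5], [255.5, 152.8], [255.4, 255.5]] 20.3917 29.97931569814682
```

View pics/mid.png

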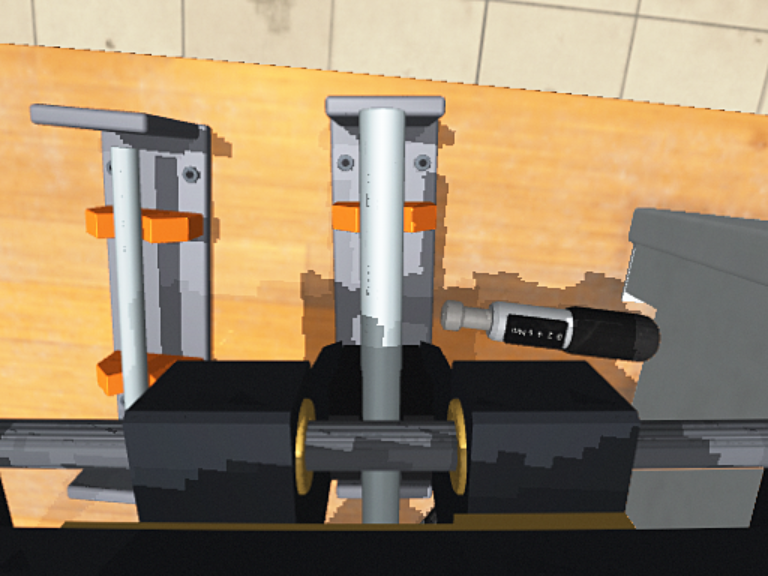

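The far end is at row 108, the far wall's inner edge at row 116, and the ribs are centred at column 384 with the rod at 381. All are within 1 mm of prediction. The handle overlaps the grey wall in the picture, so the wall is beyond it and the body clears. Lowering into the cradle.

```bash
python3 - <<'E'
import pickle
from plan import *
from workcell import r,vision
E=pickle.load(open("est.pkl","rb")); b=E["cr"]; C=np.r_[b[:2],.0365-.019]+.0004*np.r_[np.sin(b[2]),-np.cos(b[2]),0]
r.move_l(C+[0,0,.03],velocity=.12); f0=r.current_force(); print(f0)
r.move_l(C+[0,0,.012],velocity=.06); print((r.current_force()-f0).round(2)); f0=r.current_force()
for dz in (.008,.005,.003,.002,.001,0,-.001,-.002,-.003):
    r.move_l(C+[0,0,dz],velocity=.03); f=r.current_force()-f0; print(dz,f.round(2))
    if np.linalg.norm(f)>4: break
r.set_gripper(.3); r.sleep(.2)
print(r.current_time(),r.current_gripper_width()*88,r.current_finger_force(),r.current_force()-f0)
r.move_l(r.current_eef_pos()+[0,0,.12],velocity=.15); r.sleep(.3)
e=(r.current_eef_pos(),r.current_tool_rot()); s=vision.snapshot("wrist"); t=vision.snapshot("top")
x=np.r_[np.cos(b[2]),np.sin(b[2]),0]; T=np.r_[b[:2],.0365]
print(w2px(s,[T+x*.08+[0,0,.006],T+x*.086-[0,0,.0285],T],e).round(1).tolist(),r.current_time())
cv2.imwrite("pics/end.png",np.hstack([s["frame"][20:,130:450],cv2.resize(t["frame"][165:275,270:410],(463,364),interpolation=cv2.INTER_CUBIC)]))
E
```

```text
[-0.02946737  0.39870074 -2.05117523]
[ 0.76 -0.29  0.46]
0.008 [-0.62  0.72  0.7 ]
0.005 [-0.19 -0.15 -0.37]
0.003 [-1.49  0.03 -0.18]
0.002 [-1.57 -0.78  0.65]
0.001 [-0.85 -0.19 -0.22]
0 [-3.3   1.37  6.38]
23.7417 26.128467971152222 0.0 [-0.89112199 -0.23944962  1.98496509]
[[254.1, 89.8], [254.1, 84.4], [254.1, 194.1]] 25.0917
```

View pics/end.png

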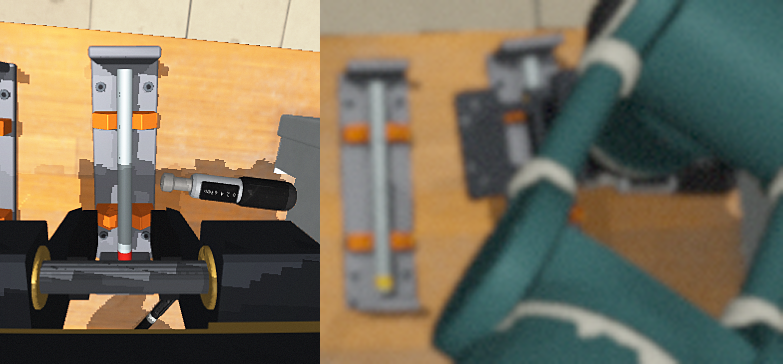

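The blank lies in both notches with its far end at row 88 (expected 90, so about 1 mm off). It is released, the neighbours are undisturbed and the gripper is clear.

```bash
python3 -c "
from workcell import ticket
print(ticket.job_done())"
```

```text
the job is handed in; nothing more can be done
None
```

The job is handed in, with no verdict returned: the blank was seated in the V-blocks, released and re-gripped by its middle, and now lies released in both notches of the empty cradle, about 1 mm off centre lengthwise in the last picture, at about 25 s of the 48 s allowed.

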